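# Click the lid onto the soap curing box

## Task

Pick up the plywood lid, find by eye or by feel where the two spring hooks of the soap curing box enter its windows, and push it straight down over them until both have clicked, so that it lies flat on the rim all round. Push firmly but gently, never with brute force, leave the other things where they are, and let go.

Things in the scene. Friction and masses are not known exactly. Their poses are not given: they have to be found in the camera images.
- box: Open plywood curing box with soap bars in it, fixed to the table (does not move), 180 long (x) x 96 wide (y) x 60 high, walls 10 thick. Origin: centre of its underside, on the table; x along its length, z up. Across its underside lengthwise, in a loose channel, lies a plastic strap with a spring hook standing at each end of the box.
- hook_a_tip (a point): Nominal tip of the hook at the box's +x end, 100 from the box's centre, 86.5 above the table, fixed to the box. The strap is loose: both real hooks sit off this point sideways (box y), both by the same unmeasured amount, up to 10 either way, to be seen or felt. Hook: upright grey strip 5 thick, 22 wide, just outside the end wall, with a barbed head, its nose pointing away from the box.
- hook_b_tip (a point): The same for the identical hook at the -x end. The head's ramp falls from the tip 15 while going 9 outwards; the nose's flat underside is 69.5 above the table, 1.5 above the top of a seated lid, and catches 5 of the lid's end bar. A lid meets the ramps with its underside at 80. It enters only within 2 sideways (4 lengthwise) of the hooks; otherwise it lands on their tips at 86.5.
- hook_a (a joint): Bend of the hook at the +x end, rad: 0 upright (at rest, and when clicked home), growing as its head is pushed towards the box's centre; about 0.1 as the lid passes the nose. Springy, returns by itself. A hook takes roughly 5 to 10 N of downward push to pass, both at once twice that; one may click before the other, and the ends can be pressed in turn.
- hook_b (a joint): The same for the hook at the -x end.
- lid: Loose plywood lid 234 long (x), 96 wide (y), 8 thick, 0.15 to 0.3 kg, same either way round. A window near each end, 18 long, 26 wide, from 87 to 105 from the centre, then a 12 wide end bar: the hooks rise through the windows and catch the end bars. In the middle on top a grip bar 70 (x) x 22 (y) x 30 high. Origin: centre of the underside, z up. Starts flat on the table.
- lid_grip (a point): Centre of the lid's grip bar at gripping height, 30 above the lid's underside, 22 above its top face; the bar is pinched across its 22 width (lid y).
- soap_roll: Bystander: upright cylinder of soap, 62 across, 70 high. Origin: centre of its underside.
- soap_loaf: Bystander: block of soap 90 x 60 x 60 high. Origin: centre of its underside.
- soap_bar: Bystander: bar of soap 80 x 55 x 28. Origin: centre of its underside.
- spatula: Bystander: spatula lying on the table. Origin: under the middle of it.
- rim: The box's four walls, same origin and axes as the box; their top, the rim, is 60 above the origin. The lid, fully home, lies flat on the rim, its underside 60 above the origin, centred between the hooks.
Things that resemble listed ones, but are neither listed nor needed, are in the scene too. Of the things shaped like the box, the plywood one is meant.

How it is judged (in metres and radians):
On the way, in this order (a step that is already met when the one before it is completed fails the run):
1. the lid is over the box, above its hooks (horizontal distance between lid and box below 0.03 m and z of lid in the frame of box above 0.072 m), for 0.1 s.
2. the lid is home and both hooks have clicked (z of lid in the frame of box below 0.0625 m and angle between the z axis of lid and the z axis of box, either way round below 0.025 rad and horizontal distance between lid and box below 0.02 m and value of joint each of hook_a, hook_b below 0.035 rad), for 0.2 s.
At the end, for the whole second after the job is handed in: The lid lies on the rim (underside 57 to 62.5 mm above the box's underside, within 0.025 rad of level, its centre within 20 mm of the box's, lengthwise along the box within 0.08 rad), both hooks upright again (bent less than 0.035 rad), lid at rest and released (all of step 2 and z of lid in the frame of box above 0.057 m and angle between the x axis of lid and the x axis of box, either way round below 0.08 rad and linear speed of lid below 0.02 m/s); the robot touches nothing.
It fails at once if the lid is forced down on the rim with more than 50 N, or on the box and its hooks together with more than 80 N (contact force between lid and rim above 50 N or contact force between lid and box above 80 N).
It fails at once if a bystander is shifted by more than 20 mm (distance of any of soap_roll, soap_loaf, soap_bar, spatula from where it was at the start of the episode above 0.02 m).
It also fails if it takes over 72 s, if anything falls off the work surface, if the arm or the gripper's body presses on something with over 40 N, if the wrist force passes 120 N, or if a joint passes its speed limit or range.

## Robot

A 6-joint arm with a two-finger parallel gripper is mounted at the origin on the work surface. World frame = base frame: x ahead of the robot, y to its left, z up, the work surface at z = 0. Lengths are in m, angles in degrees, forces in N, time in s.
With the tool pointing down it reaches from about 0.375 to 0.9 m from the base axis. Payload 3.1 kg.
Tool frame: the origin (TCP) lies at the very end of the fingers, on their centre line; the grasp point (between the pads) lies 19 mm behind it; z points along the fingers, y is the line along which they close (so a half turn about z gives the same grasp; the last joint's range is limited). The gripper opens to 87 mm and grips with 3 to 60 N. Pads are 19 mm wide; open, the fingers measure 117 mm over their backs; the gripper's body (75 mm by 190 mm) begins 51 mm behind the grasp point.
Start: joints at [61.736, 30.224, 82.088, -0, 67.689, -10.227], TCP at [0.193, 0.594, 0.223] pointing down, gripper open.
Joint ranges: [-176.69, 176.69], [-43.24, 126.21], [12.49, 139.97], [-82, 262], [0, 151.66], [-163.58, 163.58]. Speed limits (degrees/s): [159.86, 159.86, 180, 180, 180, 180].

## Interface

Orientations are given as a 3x3 rotation matrix whose columns are the frame's x, y, z axes.
In Python, from rig import readout, cams, bot gives the robot as it stands.
- The arm moves only by the shell command python3 -m inch 'ROWS'. ROWS is JSON, a list of rows, each a list of 5 numbers: the shift along the world's x, y, z in cm, then the turn about the world's z in degrees, then the finger opening in cm, from 0 to 8.7. In form: [[dx, dy, dz, twist, fingers], ...]. A call has 1 to 10 rows; each row is the pose to reach, as a shift and turn from the pose commanded when the call began; what a row does not reach only later rows make up. A row lasts 1/12 s, in which the tool goes at most 41.7 mm and 7.16 degrees, less where a joint would pass 70% of its speed; a pose out of reach is approached as far as the arm can. A call with a gripper value outside its range is refused whole. The fingers move at their own pace and stop on an object; the grip force is fixed at half the most. Time passes only in rows, so rows that repeat a pose let the fingers close. It gives the time, the measured TCP pose, the force, the opening and the grip force at its end, in the units of the state.
- readout.read_state(): the state, without advancing time (a new reading comes with each control period).
- cams.capture(name): name is "scene" or "top" or "wrist"; returns a dict with "image" (400x640x3 uint8, blue, green, red), "intrinsics" (3x3 intrinsics, pixels), "xyz" and "rotation" of the camera in the world; the wrist camera has in their place "tool_from_camera" (4x4, takes a point from camera to tool coordinates, whose origin is the TCP and whose axes are the flange's). Camera axes: x right, y down, z forward; pixel columns grow to the right and rows downward; lengths in m; the calibration is good to about 2 mm. A picture is of the moment at which its call begins: read the wrist's pose just before it. There is no depth.
- bot.hand_in(): hands the job in; it is judged then, once.
The state is a dict: "time_s": time; "joint_positions": joint angles; "qvel": joint speeds; "tau": joint torques, N m; "position": TCP position; "tcp_rot": TCP orientation; "force": force on the tool from outside, world axes, zero at the start; "moment": the same for the moment, N m; "opening": opening from 0.0 (shut) to 1.0 (fully open); "grasp_force": force on a finger pad.
Only numpy, scipy, OpenCV 4.12 (cv2) and the standard library are available. Lean on these libraries where they do the work, as an engineer would, in place of code of your own. Each camera call takes 0.05 s, during which the arm holds its last target. There are 200 camera calls.

## Working session

There is one attempt and no reset: what is moved stays moved. The work goes in short steps, Python scripts to look and compute and a shell command to move; the robot and the scene stay as the last step left them, time stands still between calls to the robot, and variables do not carry over. Pictures are saved under pics/ and viewed, at most 10 in all, crops included, and the job is handed in when it is done.

```bash
ls; mkdir -p pics; python3 - <<'E'
from rig import readout,cams
import cv2,numpy as np
s=readout.read_state();print(s['time_s'],s['position'],np.round(s['tcp_rot'],3).tolist(),s['opening'],s['force'])
for n in("top","scene"):
    c=cams.capture(n);cv2.imwrite(f"pics/{n}0.png",c['image']);print(n,c['intrinsics'],c['xyz'],c['rotation'])
E
```

```text
pics
0.0 [0.1931068  0.59364048 0.22155192] [[-0.951, 0.31, -0.001], [0.31, 0.951, -0.002], [0.0, -0.002, -1.0]] 0.998417613660891 [-0.42068953  0.56697824  0.08613959]
top [[384.43890826   0.         325.75609948]
 [  0.         384.43890826 204.25201312]
 [  0.           0.           1.        ]] [0.31321226 0.01260682 1.05879391] [[-0.02842828 -0.98126237  0.19056757]
 [-0.99957922  0.02680737 -0.01107877]
 [ 0.00576256 -0.19080233 -0.98161156]]
scene [[496.34228955   0.         319.51919899]
 [  0.         496.34228955 190.93900092]
 [  0.           0.           1.        ]] [ 0.88768958 -0.65917577  1.17228176] [[ 0.85734043  0.4204442  -0.29697486]
 [ 0.5146975  -0.70842568  0.48292809]
 [-0.0073403  -0.56688599 -0.82376355]]
```

View pics/top0.png

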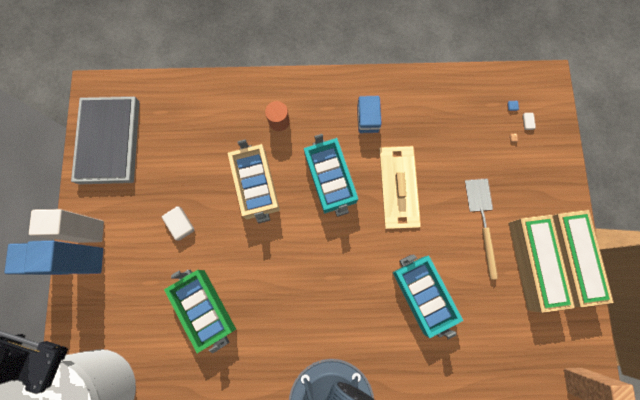

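View pics/scene0.png

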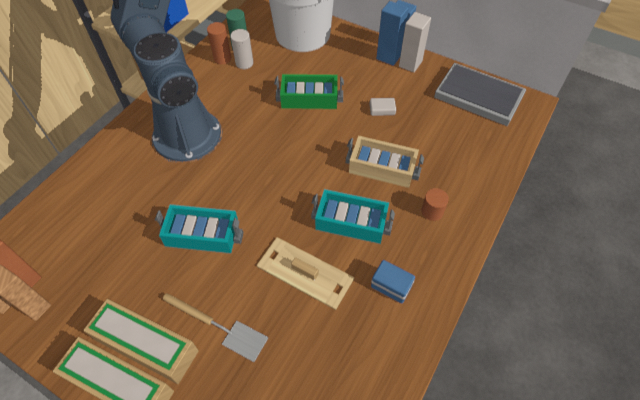

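The top view shows these look-alikes. Boxes: plywood (253,182), teal (330,175) and (428,297), green (200,310). Lids: plain plywood with a grip bar (400,187), and the green-framed trays (545,263) and (585,258). I choose the plywood box at (253,182) and the plywood lid at (400,187), and check both in a close crop.

```bash
cat > h.py <<'E'
import cv2,numpy as np
from rig import readout,cams
def grab(n):
    if n=="wrist":
        s=readout.read_state();c=cams.capture(n);T=np.eye(4);T[:3,:3]=s['tcp_rot'];T[:3,3]=s['position']
        M=T@np.array(c['tool_from_camera']);return c['image'],np.array(c['intrinsics']),M[:3,3],M[:3,:3]
    c=cams.capture(n);return c['image'],np.array(c['intrinsics']),np.array(c['xyz']),np.array(c['rotation'])
def ray(v,p):
    d=v[3]@np.linalg.solve(v[1],[p[0],p[1],1.]);return v[2],d/np.linalg.norm(d)
def onplane(v,p,z):
    o,d=ray(v,p);return o+d*(z-o[2])/d[2]
def tri(v1,p1,v2,p2):
    o1,d1=ray(v1,p1);o2,d2=ray(v2,p2)
    t=np.linalg.lstsq(np.c_[d1,-d2],o2-o1,rcond=None)[0]
    a,b=o1+t[0]*d1,o2+t[1]*d2;return (a+b)/2,np.linalg.norm(a-b)
def proj(v,P):
    q=v[1]@(v[3].T@(np.array(P)-v[2]));return q[:2]/q[2]
E
python3 - <<'E'
from h import *
a=cv2.imread('pics/top0.png');b=cv2.imread('pics/scene0.png')
def cr(i,x,y,w,h):return cv2.resize(i[y:y+h,x:x+w],(400,300),interpolation=cv2.INTER_CUBIC)
o=np.vstack([np.hstack([cr(a,205,135,100,75+20)if 0 else cr(a,190,140,120,90),cr(a,340,140,120,90)]),np.hstack([cr(b,325,120,120,90),cr(b,245,225,120,90)])])
cv2.imwrite('pics/crop1.png',o)
for n,i,seeds in(('top',a,[(253,182),(400,187)]),('scene',b,[(384,160),(305,272)])):
    hsv=cv2.cvtColor(i,cv2.COLOR_BGR2HSV)
    print(n,hsv[seeds[1][1]+0,seeds[1][0]-15], hsv[300,600])
    m=cv2.inRange(hsv,(15,40,150),(32,150,255))
    cs,_=cv2.findContours(m,cv2.RETR_EXTERNAL,cv2.CHAIN_APPROX_SIMPLE)
    for c in cs:
        if cv2.contourArea(c)>300: print(cv2.contourArea(c),np.round(cv2.boxPoints(cv2.minAreaRect(c)),1).tolist())
E
```

```text
top [ 24  69 252] [ 55 114 164]
304.0 [[482.5, 226.5], [489.6000061035156, 225.39999389648438], [497.79998779296875, 278.6000061035156], [490.6000061035156, 279.70001220703125]]
3075.0 [[519.5, 218.3000030517578], [552.2999877929688, 210.8000030517578], [574.5999755859375, 307.3999938964844], [541.7999877929688, 315.0]]
3746.5 [[557.0999755859375, 213.1999969482422], [630.0999755859375, 195.39999389648438], [653.7000122070312, 292.1000061035156], [580.7000122070312, 309.8999938964844]]
2785.0 [[378.5, 147.10000610351562], [414.3999938964844, 144.5], [420.5, 226.89999389648438], [384.6000061035156, 229.5]]
2393.0 [[226.10000610351562, 150.5], [263.5, 141.89999389648438], [278.6000061035156, 207.5], [241.3000030517578, 216.10000610351562]]
scene [ 22  77 211] [17 25 91]
837.0 [[51.70000076293945, 372.3999938964844], [72.9000015258789, 333.1000061035156], [175.10000610351562, 388.29998779296875], [153.8000030517578, 427.6000061035156]]
4264.5 [[83.19999694824219, 330.3999938964844], [104.5999984741211, 292.20001220703125], [201.1999969482422, 346.29998779296875], [179.8000030517578, 384.5]]
3174.5 [[256.0, 265.79998779296875], [274.0, 233.0], [354.70001220703125, 277.1000061035156], [336.70001220703125, 310.0]]
499.5 [[349.29998779296875, 160.8000030517578], [355.79998779296875, 133.6999969482422], [419.5, 148.8000030517578], [413.0, 176.0]]
774.5 [[0.0, 173.0], [0.0, 72.0], [13.0, 72.0], [13.0, 173.0]]
3376.5 [[36.0, 132.5], [41.0, 32.900001525878906], [96.4000015258789, 35.70000076293945], [91.4000015258789, 135.1999969482422]]
970.0 [[594.0, 0.0], [639.0, 0.0], [639.0, 39.0], [594.0, 39.0]]
673.0 [[161.3000030517578, 20.399999618530273], [209.8000030517578, -19.600000381469727], [226.6999969482422, 0.800000011920929], [178.10000610351562, 40.79999923706055]]
614.5 [[-0.0, 0.0], [9.0, 0.0], [9.0, 77.0], [0.0, 77.0]]
```

View pics/crop1.png

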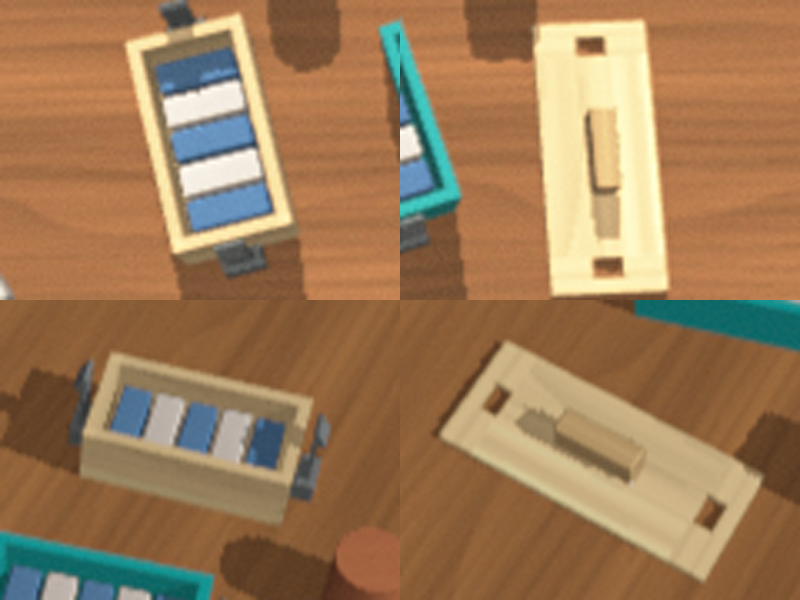

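The crop confirms both choices. The box is plain plywood with grey hooks at top crop (180,15) and (240,255). The lid is plain plywood with windows at (592,45) and (608,266) and a grip bar at (603,150). Next I triangulate them.

```bash
python3 - <<'E'
from h import *
T=grab("top");S=grab("scene")
def P(ts,ss,t0,s0,name):
    r=[]
    for t,s in zip(ts,ss):
        p,e=tri(T,((t[0]-t0[0])*.3+t0[2],t[1]*.3+140),S,((s[0]-s0[0])*.3+s0[2],(s[1]-300)*.3+s0[3]))
        r.append(p);print(name,np.round(p*1000),'gap',round(e*1000,1))
    return np.array(r)
b=P([(127,42),(240,14),(297,235),(173,252)],[(312,400),(287,477),(85,432),(115,353)],(0,0,190),(0,0,325,120),'box')
l=P([(535,23),(643,22),(668,290),(552,295)],[(762,480),(703,580),(440,435),(507,342)],(400,0,340),(400,0,245,225),'lid')
for n,q in(('box',b),('lid',l)):
    d=(q[0]+q[1]-q[2]-q[3])/2;w=(q[0]-q[1]+q[3]-q[2])/2
    print(n,np.round(q.mean(0)*1000),'len',np.linalg.norm(d),'wid',np.linalg.norm(w),'yaw',np.degrees(np.arctan2(d[1],d[0])), np.degrees(np.arctan2(-w[0],w[1])))
E
```

```text
box [658. 263.  58.] gap 0.2
box [676. 169.  67.] gap 0.3
box [500. 130.  53.] gap 13.3
box [484. 224.  55.] gap 2.1
lid [ 682. -162.    3.] gap 1.6
lid [ 681. -255.    2.] gap 1.3
lid [ 447. -259.    4.] gap 1.6
lid [ 446. -163.    3.] gap 1.1
box [580. 197.  58.] len 0.17930117862248326 wid 0.09540858081168223 yaw 12.567104714750258 10.282818672608071
lid [ 564. -210.    3.] len 0.23492494038681402 wid 0.09451791549777173 yaw 0.44488146308948356 0.4057671535211964
```

Sizes, heights and reach all check out. The box is at about (0.580, 0.197) with yaw about 11–12°, and the lid at about (0.564, −0.210) with yaw 0.4°. I go over the box first, for a wrist look at the hooks.

```bash
python3 -m inch '[[36,-40,8,30,8.7],[36,-40,8,30,8.7],[36,-40,8,30,8.7],[36,-40,8,30,8.7],[36,-40,8,30,8.7],[36,-40,8,30,8.7],[36,-40,8,30,8.7],[36,-40,8,30,8.7],[36,-40,8,30,8.7],[36,-40,8,30,8.7]]'; python3 -m inch '[[0,0,0,0,8.7],[0,0,0,0,8.7],[0,0,0,0,8.7],[0,0,0,0,8.7],[0,0,0,0,8.7],[0,0,0,0,8.7],[0,0,0,0,8.7]]'
python3 - <<'E'
from h import *
v=grab("wrist");cv2.imwrite('pics/w1.png',v[0]);np.savez('w1.npz',*v)
for P in([.667,.218,.0865],[.482,.178,.0865],[.58,.197,.06]):print(proj(v,P))
print(v[2],v[3],readout.read_state()['position'])
E
```

```text
time_s: 1.03
position: [0.464, 0.2931, 0.2828]
tcp_rot: [[-0.978, -0.207, -0.0], [-0.207, 0.978, 0.0], [0.0, 0.0, -1.0]]
force: [0.1, 1.1, 0.6]
opening: 1.001
grasp_force: 0.0
time_s: 1.62
position: [0.4622, 0.2958, 0.2823]
tcp_rot: [[-0.978, -0.209, -0.0], [-0.209, 0.978, -0.0], [0.0, -0.0, -1.0]]
force: [0.1, -0.5, 0.5]
opening: 1.0
grasp_force: 0.0
[241.70382413 301.86207027]
[228.72319483 175.78588273]
[239.75031353 238.71631015]
[0.38022774 0.27819843 0.44586472] [[-2.09710822e-01  9.31146810e-01  2.98306872e-01]
 [ 9.77763451e-01  1.99732139e-01  6.39195257e-02]
 [-6.30069359e-05  3.05078173e-01 -9.52327310e-01]] [0.46241188 0.29564654 0.28239856]
```

View pics/w1.png

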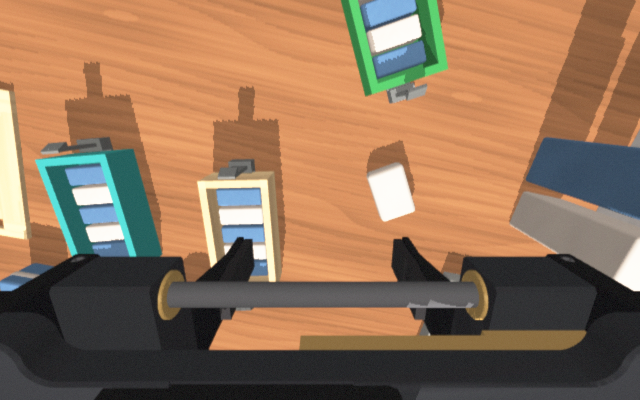

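The plywood box is at (240,230), with its near hook at (238,168) and its far hook hidden behind the gripper. The first call ended 10 cm short in y, so I finish the move to see both hooks.

```bash
python3 -m inch '[[12,-9.5,2,0,8.7],[12,-9.5,2,0,8.7],[12,-9.5,2,0,8.7],[12,-9.5,2,0,8.7],[12,-9.5,2,0,8.7],[12,-9.5,2,0,8.7],[12,-9.5,2,0,8.7]]'
python3 - <<'E'
from h import *
v=grab("wrist");cv2.imwrite('pics/w2.png',v[0]);np.savez('w2.npz',*v)
for P in([.676,.218,.0865],[.482,.178,.0865],[.58,.197,.06]):print(proj(v,P))
c=v[0][20:245,200:500];cv2.imwrite('pics/w2c.png',cv2.resize(c,(800,600),interpolation=cv2.INTER_CUBIC))
E
```

```text
time_s: 2.25
position: [0.5821, 0.2003, 0.3019]
tcp_rot: [[-0.978, -0.207, -0.002], [-0.207, 0.978, 0.0], [0.002, 0.001, -1.0]]
force: [-0.0, 0.8, 0.2]
opening: 0.998
grasp_force: 0.0
[320.79550391 241.64395231]
[321.49698584  95.37611511]
[320.35842192 170.89202667]
```

View pics/w2c.png

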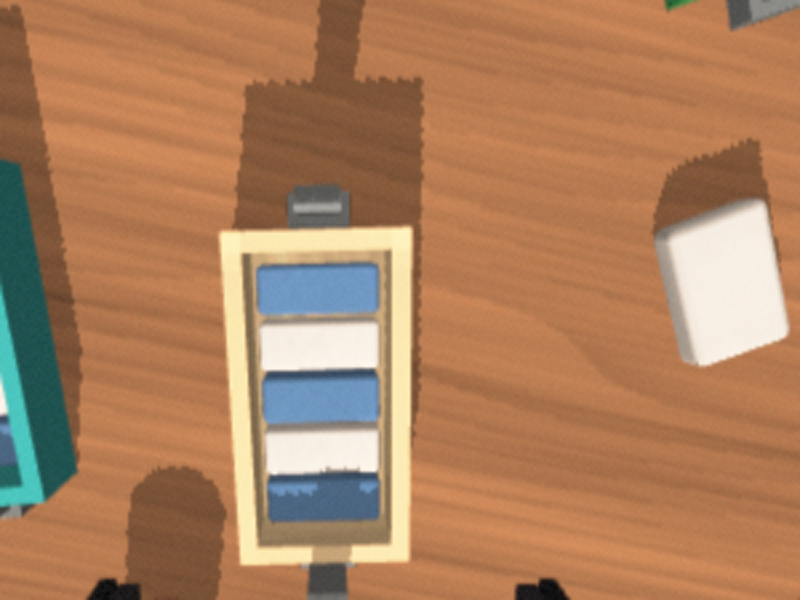

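The crop shows the rim corners at (220,232), (413,228), (410,561) and (242,565). Hook b's tip bar spans (293..342, 207) and hook a's strip spans (307..347, 580).

```bash
python3 - <<'E'
from h import *
f=np.load('w2.npz');v=[f[k] for k in f.files];T=grab("top");
px=lambda u,w:((u+.5)*.375-.5+200,(w+.5)*.375-.5+20)
for z in(.058,.06):
    C=np.array([onplane(v,px(*p),z) for p in[(220,232),(413,228),(410,561),(242,565)]])
    o=C.mean(0);d=(C[2]+C[3]-C[0]-C[1])/2;w=(C[0]+C[3]-C[1]-C[2])/2
    print(z,o,'len',np.linalg.norm(d),np.linalg.norm(w),'yaw',np.degrees(np.arctan2(d[1],d[0])),np.degrees(np.arctan2(w[0],-w[1])),w)
x=d/np.linalg.norm(d);y=np.array([-x[1],x[0],0])
for n,p in(('b1',(293,207)),('b2',(342,207)),('a1',(307,585)),('a2',(347,585)),('bw1',(288,218)),('bw2',(349,218))):
    q=onplane(v,px(*p),.0865)-o;print(n,'x',round(q@x*1000,1),'y',round(q@y*1000,1))
# height check of rim: triangulate wrist vs top
for p,t in(((220,232),(297,235)),((413,228),(173,252)),((410,561),(127,42)),((242,565),(240,14))):
    q,e=tri(v,px(*p),T,(190+t[0]*.3,140+t[1]*.3));print(np.round(q*1000,1),round(e*1000,1))
E
```

```text
0.058 [0.58276773 0.19741085 0.058     ] len 0.181527123914606 0.09691015295526653 yaw 13.477761910501993 13.293535139951523 [ 2.22835137e-02 -9.43134283e-02  2.77555756e-17]
0.06 [0.58236318 0.19733933 0.06      ] len 0.18063639152498834 0.09643462615652405 yaw 13.477761910501995 13.293535139951619 [ 2.21741711e-02 -9.38506434e-02 -2.77555756e-17]
b1 x -100.2 y -10.2
b2 x -99.7 y 12.5
a1 x 91.6 y -10.2
a2 x 92.1 y 11.4
bw1 x -95.5 y -12.8
bw2 x -94.8 y 15.7
[503.  126.7  25.2] 7.2
[483.5 223.7  55.4] 0.4
[662.9 266.7  46.8] 3.2
[680.3 171.1  59.3] 2.8
```

The rim measures 181 × 96 at z = 0.06, which fits. The box centre is (0.582, 0.197) with yaw 13.4°, and the hooks sit about +1 mm in box y. Now the lid.

```bash
python3 -m inch '[[-1,-41,-2,-12,8.7],[-1,-41,-2,-12,8.7],[-1,-41,-2,-12,8.7],[-1,-41,-2,-12,8.7],[-1,-41,-2,-12,8.7],[-1,-41,-2,-12,8.7],[-1,-41,-2,-12,8.7],[-1,-41,-2,-12,8.7],[-1,-41,-2,-12,8.7],[-1,-41,-2,-12,8.7]]'; python3 -m inch '[[0,0,0,0,8.7],[0,0,0,0,8.7],[0,0,0,0,8.7],[0,0,0,0,8.7]]'
python3 - <<'E'
from h import *
v=grab("wrist");np.savez('w3.npz',*v)
print([proj(v,P) for P in([.564,-.21,.038],[.564,-.21,.0])])
c=v[0][0:270,160:520];cv2.imwrite('pics/w3c.png',cv2.resize(c,(800,600),interpolation=cv2.INTER_CUBIC))
E
```

```text
time_s: 3.18
position: [0.5725, -0.2112, 0.2825]
tcp_rot: [[-1.0, -0.001, -0.0], [-0.001, 1.0, -0.0], [0.0, -0.0, -1.0]]
force: [-0.3, -0.5, 0.6]
opening: 0.996
grasp_force: 0.0
time_s: 3.52
position: [0.573, -0.2079, 0.2826]
tcp_rot: [[-1.0, -0.002, -0.0], [-0.002, 1.0, 0.001], [0.0, 0.001, -1.0]]
force: [-0.3, -1.0, 0.5]
opening: 0.998
grasp_force: 0.0
[array([320.75597529, 165.97011327]), array([320.87451672, 161.52619345])]
```

View pics/w3c.png

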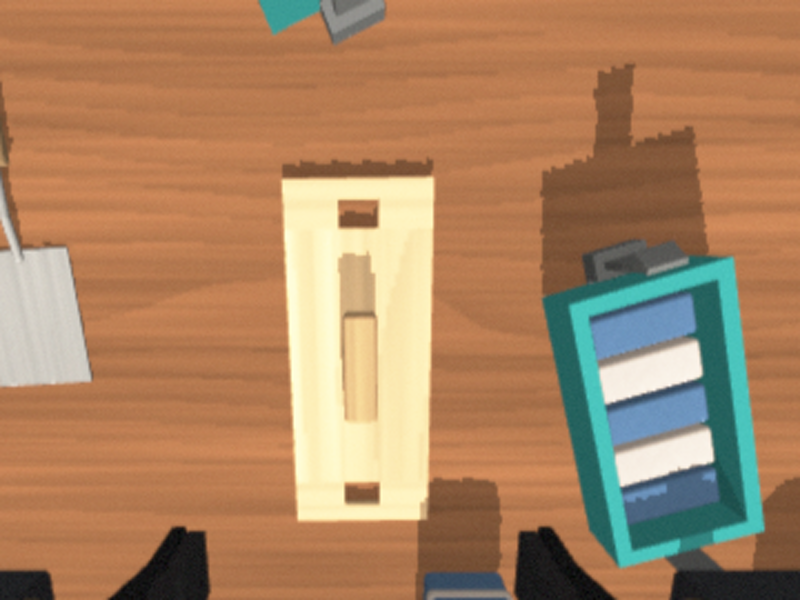

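The lid corners are at crop (282,180), (433,178), (426,518) and (299,520), and the grip top spans (343..376, 312..421). The teal box is off to the right and clear.

```bash
python3 - <<'E'
from h import *
f=np.load('w3.npz');v=[f[k] for k in f.files];T=grab("top")
px=lambda u,w:((u+.5)*.45-.5+160,(w+.5)*.45-.5)
def rect(ps,z):
    C=np.array([onplane(v,px(*p),z) for p in ps]);d=(C[2]+C[3]-C[0]-C[1])/2;w=(C[0]+C[3]-C[1]-C[2])/2
    print(z,C.mean(0),'len',np.linalg.norm(d),np.linalg.norm(w),'yaw',np.degrees(np.arctan2(d[1],d[0])))
L=[(282,180),(433,178),(426,518),(299,520)]
for z in(0,.008):rect(L,z)
G=[(343,313),(376,313),(376,421),(344,421)]
for z in(.03,.038):rect(G,z)
for w,t in((( 360,421),(602,108)),((360,313),(608,187))):
    q,e=tri(v,px(*w),T,(340+(t[0]-400)*.3,140+t[1]*.3));print(q,e)
E
```

```text
0 [ 0.56625844 -0.20855067  0.        ] len 0.23807284545432933 0.0967985983094666 yaw 0.9244388794315893
0.008 [ 0.56487521 -0.20854167  0.008     ] len 0.23380353763296946 0.09506273039865709 yaw 0.924438879431589
0.03 [ 0.5647827  -0.20878575  0.03      ] len 0.07133393549694009 0.021306036222641916 yaw 0.33803904590299205
0.038 [ 0.56332813 -0.20877158  0.038     ] len 0.06996249311576813 0.020896413497539786 yaw 0.33803904590298234
[ 0.59821091 -0.20863199  0.03234968] 0.00311198027679524
[ 0.52875367 -0.20860203  0.03508965] 0.0002866672822122726
```

```bash
python3 -m inch '[[-0.8,-0.1,-8,0.6,6],[-0.8,-0.1,-20,0.6,6],[-0.8,-0.1,-20,0.6,6],[-0.8,-0.1,-20,0.6,6],[-0.8,-0.1,-20,0.6,6],[-0.8,-0.1,-24,0.6,6],[-0.8,-0.1,-25,0.6,6],[-0.8,-0.1,-26,0.6,6],[-0.8,-0.1,-27,0.6,6],[-0.8,-0.1,-27,0.6,6]]';python3 -m inch '[[0,0,0,0,6],[0,0,0,0,6],[0,0,0,0,6]]'
```

```text
time_s: 4.45
position: [0.5656, -0.2109, 0.0124]
tcp_rot: [[-1.0, -0.011, 0.0], [-0.011, 1.0, -0.0], [-0.0, -0.0, -1.0]]
force: [-0.7, 0.2, -0.8]
opening: 0.692
grasp_force: 0.0
time_s: 4.7
position: [0.5662, -0.2118, 0.0143]
tcp_rot: [[-1.0, -0.01, 0.003], [-0.01, 1.0, -0.002], [-0.003, -0.002, -1.0]]
force: [-0.2, -0.3, 0.1]
opening: 0.689
grasp_force: 0.0
```

```bash
python3 -m inch '[[0,0.2,-0.2,0,0],[0,0.2,-0.2,0,0],[0,0.2,-0.2,0,0],[0,0.2,-0.2,0,0],[0,0.2,-0.2,0,0],[0,0.2,-0.2,0,0],[0,0.2,-0.2,0,0],[0,0.2,-0.2,0,0]]';python3 -m inch '[[0,0,1,0,0],[0,0,2,0,0],[0,0,4,0,0],[0,0,7,0,0],[0,0,10,0,0],[0,0,14,0,0],[0,0,14,0,0],[0,0,14,0,0]]'
```

```text
time_s: 5.37
position: [0.5651, -0.2092, 0.0104]
tcp_rot: [[-1.0, -0.01, -0.0], [-0.01, 1.0, 0.0], [0.0, 0.0, -1.0]]
force: [0.3, 0.2, -0.1]
opening: 0.248
grasp_force: 30.0
time_s: 6.03
position: [0.5669, -0.2102, 0.1542]
tcp_rot: [[-1.0, -0.01, 0.007], [-0.01, 1.0, -0.004], [-0.007, -0.004, -1.0]]
force: [-0.3, -1.0, -2.7]
opening: 0.251
grasp_force: 30.0
```

```bash
python3 -m inch '[[0.5,2,0,0,0],[0.5,5,0,2,0],[1.5,40.8,0,12.8,0],[1.5,40.8,0,12.8,0],[1.5,40.8,0,12.8,0],[1.5,40.8,0,12.8,0],[1.5,40.8,0,12.8,0],[1.5,40.8,0,12.8,0],[1.5,40.8,0,12.8,0],[1.5,40.8,0,12.8,0]]';python3 -m inch '[[1,8,0,2,0],[1,8,0,2,0],[1,8,0,2,0],[1,8,0,2,0]]'
```

```text
time_s: 6.87
position: [0.5775, 0.1759, 0.1489]
tcp_rot: [[-0.973, -0.231, -0.004], [-0.231, 0.973, -0.0], [0.004, 0.0, -1.0]]
force: [0.4, -0.4, -2.2]
opening: 0.249
grasp_force: 30.0
time_s: 7.2
position: [0.5877, 0.2562, 0.1487]
tcp_rot: [[-0.963, -0.269, -0.003], [-0.269, 0.963, -0.001], [0.003, -0.0, -1.0]]
force: [0.7, -0.8, -2.0]
opening: 0.251
grasp_force: 30.0
```

```bash
python3 -m inch '[[-0.6,-5.8,0,-2.2,0],[-0.6,-5.8,0,-2.2,0],[-0.6,-5.8,0,-2.2,0],[-0.6,-5.8,0,-2.2,0],[-0.6,-5.8,0,-2.2,0]]'
python3 - <<'E'
from h import *
ps=[]
for i in range(10):
    v=grab("wrist");s=readout.read_state();ps.append(np.r_[s['position'],np.degrees(np.arctan2(-s['tcp_rot'][1][0],-s['tcp_rot'][0][0]))])
print(np.mean(ps,0),np.std(ps,0))
np.savez('w4.npz',*v);cv2.imwrite('pics/w4.png',v[0])
print(proj(v,[.485,.175,.0865]))
t=grab("top");np.savez('t4.npz',*t)
a=cv2.resize(t[0][120:240,200:320],(400,400),interpolation=cv2.INTER_CUBIC);b=cv2.resize(v[0],(400,250))
s=grab("scene");np.savez('s4.npz',*s)
c=cv2.resize(s[0][80:200,320:440],(400,400),interpolation=cv2.INTER_CUBIC)
o=np.zeros((600,800,3),np.uint8);o[:400,:400]=a;o[:400,400:]=c;o[400:600,:320]=cv2.resize(v[0],(320,200));cv2.imwrite('pics/o4.png',o)
E
```

```text
time_s: 7.62
position: [0.5831, 0.1952, 0.15]
tcp_rot: [[-0.974, -0.226, -0.001], [-0.226, 0.974, 0.0], [0.001, 0.0, -1.0]]
force: [0.9, -0.6, -2.3]
opening: 0.249
grasp_force: 30.0
[ 0.58334808  0.19638913  0.15036912 13.1851357 ] [3.26248346e-05 2.41335128e-04 9.44435010e-05 2.99215438e-02]
[324.73694479  86.96318078]
```

View pics/w4.png

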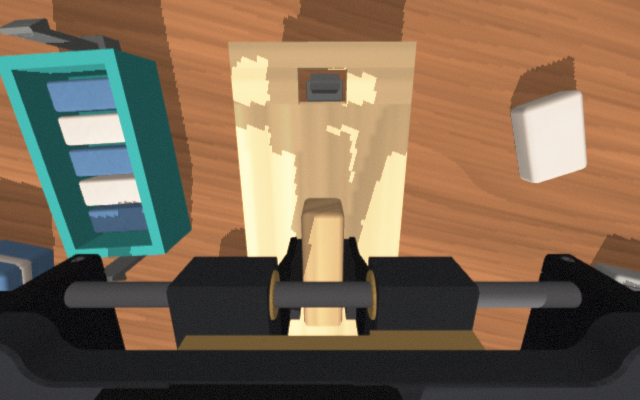

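Through the near window (298..347, 68..103) I can see hook b at about (307..343, 75..100), nearly centred. Measuring the sideways offset.

```bash
python3 - <<'E'
from h import *
f=np.load('w4.npz');v=[f[k] for k in f.files]
g=cv2.cvtColor(v[0],cv2.COLOR_BGR2HSV)
for r in(76,82,88,94):print(r,[tuple(int(k) for k in g[r,c,1:]) for c in range(294,352,2)])
th=np.radians(13.4);x=np.array([np.cos(th),np.sin(th),0]);y=np.array([-x[1],x[0],0]);o=np.array([.5824,.1973,0])
def bf(p,z):q=onplane(v,p,z)-o;return np.round([q@x*1e3,q@y*1e3],1)
print('window',[bf(p,.147) for p in((298,68),(347,68),(298,103),(347,103))])
print('lid end',[bf(p,.147) for p in((229,43),(416,42))])
print('hook',[bf(p,.0865) for p in((307,90),(343,90))])
E
```

```text
76 [(98, 195), (103, 194), (106, 128), (140, 129), (141, 130), (137, 132), (144, 129), (140, 131), (77, 106), (9, 85), (14, 88), (17, 88), (15, 85), (11, 89), (12, 85), (9, 85), (12, 87), (9, 85), (6, 86), (9, 87), (6, 86), (9, 88), (25, 90), (140, 129), (140, 131), (142, 129), (106, 156), (79, 250), (75, 251)]
82 [(100, 210), (99, 208), (106, 132), (140, 126), (144, 124), (144, 122), (87, 105), (10, 101), (11, 93), (11, 90), (6, 91), (11, 91), (6, 89), (3, 90), (8, 92), (8, 92), (14, 89), (3, 90), (9, 89), (11, 91), (6, 87), (11, 91), (6, 91), (11, 97), (70, 99), (139, 128), (102, 177), (68, 253), (67, 253)]
88 [(100, 212), (101, 213), (103, 138), (136, 126), (145, 120), (141, 119), (89, 95), (10, 102), (9, 85), (12, 82), (15, 85), (12, 82), (9, 82), (6, 82), (15, 83), (9, 84), (12, 82), (10, 80), (13, 81), (16, 82), (9, 81), (12, 84), (9, 84), (8, 99), (88, 101), (137, 127), (104, 169), (63, 253), (63, 253)]
94 [(101, 209), (101, 212), (101, 152), (143, 125), (146, 126), (142, 126), (94, 100), (16, 98), (10, 100), (11, 97), (11, 95), (10, 98), (11, 96), (11, 97), (13, 95), (11, 95), (8, 98), (13, 99), (16, 98), (8, 95), (8, 95), (8, 97), (8, 96), (13, 97), (97, 100), (143, 123), (101, 206), (66, 253), (65, 253)]
window [array([-104.9,  -13.7]), array([-104.8,   12.2]), array([-87.3, -14.2]), array([-87.3,  12.6])]
lid end [array([-116.8,  -49.1]), array([-116.9,   47.6])]
hook [array([-97.9, -12.2]), array([-97.8,  14.3])]
```

The lid needs +1.5 mm along box y: the window centre is at −0.8 and the hook centre at +0.7. Lengthwise it is fine. I shift it and lower to just above the tips.

```bash
python3 -m inch '[[-0.03,0.15,-1,0.2,0],[-0.03,0.15,-2,0.2,0],[-0.03,0.15,-3,0.2,0],[-0.03,0.15,-4,0.2,0],[-0.03,0.15,-4.5,0.2,0],[-0.03,0.15,-4.5,0.2,0],[-0.03,0.15,-4.5,0.2,0],[-0.03,0.15,-4.5,0.2,0]]'
python3 - <<'E'
from h import *
for i in range(6):v=grab("wrist");s=readout.read_state()
print(s['position'],s['force'])
i=v[0];g=cv2.cvtColor(i,cv2.COLOR_BGR2HSV)
o=proj(v,[.489,.176,.095]);print(o)
cv2.imwrite('pics/w5.png',cv2.resize(i[30:150,240:400],(800,600),interpolation=cv2.INTER_CUBIC))
E
```

```text
time_s: 8.88
position: [0.5835, 0.1976, 0.1056]
tcp_rot: [[-0.973, -0.231, 0.001], [-0.231, 0.973, 0.0], [-0.001, -0.0, -1.0]]
force: [0.2, -0.4, -2.6]
opening: 0.25
grasp_force: 30.0
[0.58335271 0.19760614 0.10591595] [-0.07145961  0.31722378 -2.99378311]
[323.96878842  86.67619339]
```

View pics/w5.png

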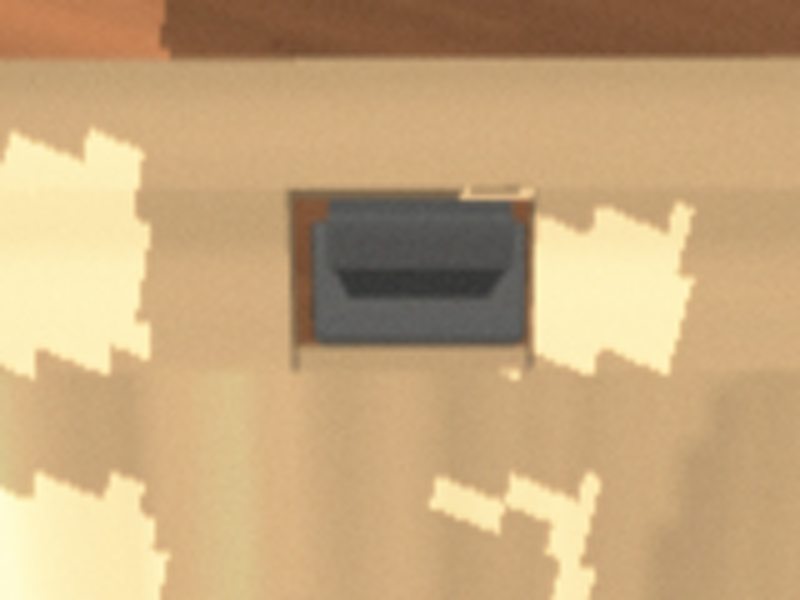

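The window spans 292..532 and the hook 315..526, so the hook is still about 1 mm to +y. I nudge by that and start down.

```bash
python3 -m inch '[[-0.02,0.1,0,0,0],[-0.02,0.1,-0.3,0,0],[-0.02,0.1,-0.6,0,0],[-0.02,0.1,-0.9,0,0],[-0.02,0.1,-1.2,0,0],[-0.02,0.1,-1.4,0,0],[-0.02,0.1,-1.5,0,0],[-0.02,0.1,-1.6,0,0],[-0.02,0.1,-1.6,0,0]]'
```

```text
time_s: 9.93
position: [0.5828, 0.1985, 0.0895]
tcp_rot: [[-0.973, -0.231, -0.0], [-0.231, 0.973, -0.0], [0.0, -0.0, -1.0]]
force: [-1.1, 1.1, -1.6]
opening: 0.248
grasp_force: 30.0
```

We are below tip height with no resistance, so the hooks are in the windows. Pressing on gently.

```bash
python3 -m inch '[[0,0,-0.2,0,0],[0,0,-0.4,0,0],[0,0,-0.5,0,0],[0,0,-0.6,0,0],[0,0,-0.7,0,0],[0,0,-0.8,0,0]]'; python3 -m inch '[[0,0,-0.1,0,0],[0,0,-0.2,0,0],[0,0,-0.3,0,0],[0,0,-0.4,0,0],[0,0,-0.4,0,0]]'
```

```text
time_s: 10.43
position: [0.5845, 0.1988, 0.0834]
tcp_rot: [[-0.973, -0.231, 0.004], [-0.231, 0.973, 0.001], [-0.004, -0.0, -1.0]]
force: [-0.1, 0.1, 10.6]
opening: 0.25
grasp_force: 30.0
time_s: 10.85
position: [0.5821, 0.1983, 0.0771]
tcp_rot: [[-0.973, -0.231, -0.002], [-0.231, 0.973, -0.001], [0.002, -0.0, -1.0]]
force: [-1.7, -0.4, 2.1]
opening: 0.248
grasp_force: 30.0
```

```bash
python3 -m inch '[[0,0,-0.1,0,0],[0,0,-0.2,0,0],[0,0,-0.3,0,0],[0,0,-0.4,0,0],[0,0,-0.5,0,0],[0,0,-0.5,0,0]]'
```

```text
time_s: 11.35
position: [0.5814, 0.1982, 0.0724]
tcp_rot: [[-0.973, -0.231, -0.003], [-0.231, 0.973, -0.001], [0.003, -0.0, -1.0]]
force: [-5.3, -1.4, 6.9]
opening: 0.249
grasp_force: 30.0
```

```bash
python3 -m inch '[[0,0,-0.1,0,0],[0,0,-0.2,0,0],[0,0,-0.2,0,0],[0,0,-0.2,0,0]]'
python3 - <<'E'
from h import *
v=grab("wrist");s=readout.read_state();print(s['position'],s['force'],s['moment'])
t=grab("top");c=grab("scene")
o=np.hstack([cv2.resize(v[0][30:180,220:420],(400,300),interpolation=cv2.INTER_CUBIC),cv2.resize(c[0][110:215,320:460],(400,300),interpolation=cv2.INTER_CUBIC)])
cv2.imwrite('pics/o6.png',o)
E
```

```text
time_s: 11.68
position: [0.5818, 0.1984, 0.0702]
tcp_rot: [[-0.973, -0.231, -0.002], [-0.231, 0.973, -0.0], [0.002, 0.0, -1.0]]
force: [-4.4, -1.5, 4.2]
opening: 0.25
grasp_force: 30.0
[0.58177633 0.19844423 0.07015884] [-5.8327264  -1.58705414  5.12344975] [-0.13412892  0.50180275 -0.07635504]
```

View pics/o6.png

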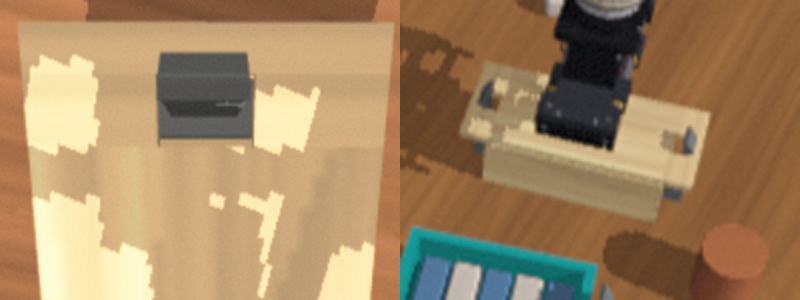

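Hook b's head now overlaps the end bar. I push a little more to feel the rim.

```bash
python3 -m inch '[[0,0,-0.1,0,0],[0,0,-0.1,0,0],[0,0,-0.1,0,0]]'; python3 -m inch '[[0,0,-0.1,0,0],[0,0,-0.1,0,0],[0,0,-0.1,0,0]]'
```

```text
time_s: 12.08
position: [0.5825, 0.1986, 0.0702]
tcp_rot: [[-0.973, -0.231, -0.001], [-0.231, 0.973, -0.0], [0.001, 0.0, -1.0]]
force: [-4.5, -1.8, 8.6]
opening: 0.251
grasp_force: 30.0
time_s: 12.33
position: [0.5826, 0.1986, 0.0701]
tcp_rot: [[-0.973, -0.231, -0.0], [-0.231, 0.973, -0.0], [0.0, 0.0, -1.0]]
force: [-7.0, -2.4, 14.5]
opening: 0.248
grasp_force: 30.0
```

Height has stopped at 0.070 while force rises, so the lid is on the rim. I ease off, release, rise and check both hooks.

```bash
python3 -m inch '[[0,0,0.2,0,0],[0,0,0.2,0,0],[0,0,0.2,0,5],[0,0,0.2,0,5],[0,0,0.2,0,5],[0,0,0.2,0,5],[0,0,0.2,0,5],[0,0,0.2,0,5]]'; python3 -m inch '[[0,0,3,0,5],[0,0,6,0,5],[0,0,10,0,5],[0,0,14,0,5],[2,0.5,18,0,5],[4,1,20,0,5],[6,1.5,20,0,5],[6,1.5,20,0,5],[6,1.5,20,0,5]]'
python3 - <<'E'
from h import *
for i in range(5):v=grab("wrist")
np.savez('w7.npz',*v);cv2.imwrite('pics/w7.png',cv2.resize(v[0][0:270,180:540],(800,600),interpolation=cv2.INTER_CUBIC))
s=readout.read_state();print(s['position'],s['force'])
E
```

```text
time_s: 13.0
position: [0.583, 0.1985, 0.0703]
tcp_rot: [[-0.973, -0.231, 0.0], [-0.231, 0.973, 0.0], [-0.0, -0.0, -1.0]]
force: [-0.3, 0.8, 0.4]
opening: 0.55
grasp_force: 0.0
time_s: 13.75
position: [0.6432, 0.2136, 0.2703]
tcp_rot: [[-0.973, -0.231, -0.0], [-0.231, 0.973, -0.0], [0.0, -0.0, -1.0]]
force: [-0.3, -0.4, -0.4]
opening: 0.573
grasp_force: 0.0
[0.64166995 0.21340071 0.26950845] [0.12720256 0.37465103 0.88773206]
```

View pics/w7.png

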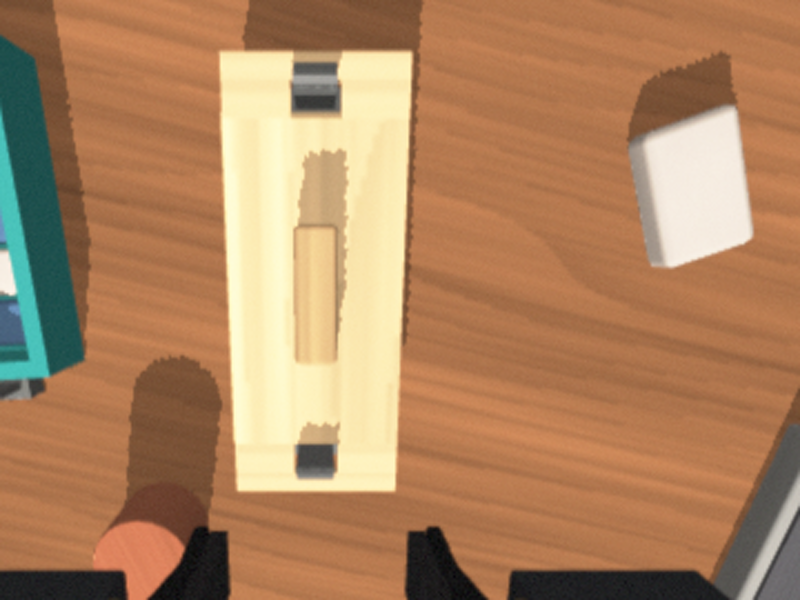

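Both hook heads overlap their end bars, with hook b down to (316,62) and hook a down to (316,478). I check the lid's size, centre and flatness numerically.

```bash
python3 - <<'E'
from h import *
f=np.load('w7.npz');v=[f[k] for k in f.files]
px=lambda u,w:((u+.5)*.45-.5+180,(w+.5)*.45-.5)
th=np.radians(13.4);x=np.array([np.cos(th),np.sin(th),0]);y=np.array([-x[1],x[0],0]);o=np.array([.5824,.1973,0])
C=np.array([onplane(v,px(*p),.068) for p in[(220,52),(412,52),(396,491),(237,491)]])-o
print(np.round(np.c_[C@x,C@y]*1e3,1),'centre',C.mean(0)@x,C.mean(0)@y,'end widths',np.linalg.norm(C[0]-C[1]),np.linalg.norm(C[2]-C[3]))
for n,p in(('a nose',(316,478)),('b nose',(316,62))):
    q=onplane(v,px(*p),.0715)-o;print(n,q@x,q@y)
E
```

```text
[[-116.2  -46.6]
 [-116.2   49.3]
 [ 118.5   50.1]
 [ 118.5  -47.1]] centre 0.001173429083802179 0.001426869569510953 end widths 0.09595420683643975 0.09712045229808904
a nose 0.10882009917279942 0.0012037482947542468
b nose -0.11093055057707736 0.0013571125996364734
```

Both noses measure about 110 mm out, so the hooks are upright. The lid is centred within 2 mm and the gripper is clear.

```bash
python3 -c "
from rig import bot;print(bot.hand_in())"
```

```text
the job is handed in; nothing more can be done
None
```

The lid is on the box and released, and I handed the job in at about 14 s: both hooks look clicked over the end bars, and the lid measures flat on the rim and within 2 mm of centre, but the hand-in returned no verdict.

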